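# Slide two filter rings over the loader post and press them home

### The job

Load the L-shaped ring loader without lifting the rings: push the flat orange support ring along its lane until it drops over the post at the corner, then push the tall blue clamp collar along its lane until it drops over the post on top of it. Then press the collar down until the stiff seat underneath reaches its bottom stop, so that both rings are fully home. Leave the two loose jars beside the loader alone.

Things in the scene. Friction and masses are not known exactly. Their poses are not given: they have to be found in the camera images.
- post_top (a point): Axis of the loader's steel post, at deck height, 44 mm above the table. The post is 13 mm thick, ends 1 mm below the deck and stands in the middle of a round well 53 mm wide at the corner of the L. Axes as the loader's, z up. One lane runs 145 mm from the post along -x, the other 145 mm along +y.
- loader: Grey L-shaped ring loader, fixed; origin under the post; its two lanes spread toward the robot. Each lane is a flat deck 49 mm wide between aluminium walls 8 mm high, 9.5 mm thick, open at its outer end. Past the post each lane ends at the other lane's outer wall (face 24.5 mm from the post axis): a ring pushed to that stop is over the post and drops into the well once let go.
- ring_center (a point): Centre (half-way up) of the orange support ring, 46 mm outside, 20 mm bore, 10 mm high, about 40 g; lies flat on the deck in one of the two lanes (either one), 62 to 95 mm from the post. z is its axis.
- collar_center (a point): Centre (half-way up) of the blue clamp collar, 46 mm outside, 20 mm bore, 30 mm high, about 80 g; stands on the deck in the other lane, 62 to 95 mm from the post. z is its axis.
- seat (a joint): Black seat plate round the post in the well: metres it has been pressed down. At 0 its top is 15 mm below the deck; it starts at 0 to 0.004; bottom stop 0.015 (top 30 mm below the deck). Stiff slide: about 6 N moves it, no spring, it stays where left; the rings' weight does not move it. Fully home, the collar's top is 10 mm above the deck.
- jar_near_center (a point): Centre of a clear jar with black cap, 43 mm wide, 72 mm high, standing loose on the table in front of the loader between its two lanes. Leave it alone.
- jar_side_center (a point): Centre of another such clear jar with black cap, 43 mm wide, 72 mm high, standing loose on the table to the right of the loader. Leave it alone.
Not all that is in view belongs to the job. What is meant by the part that bears ring_center is not red, and is the larger of those in its own colour.

How it is judged:
By the outcome, as a careful person would: the job done as asked, in the order asked, and still so for the second after the job is handed in, with the robot touching nothing.
It also fails if it takes over 54 s, if anything falls off the work surface, if the arm or the gripper's body presses on something with over 40 N, if the wrist force passes 120 N, or if a joint passes its speed limit or range.

### The arm

A 7-joint arm with a two-finger parallel gripper is mounted at the origin on a cart in front of the work surface, level with it; the furniture and walls round the work are solid. World frame = base frame: x ahead of the robot, y to its left, z up, the work surface at z = 0. Lengths are in mm, angles in rad, forces in N, time in s.
With the tool pointing down it reaches from about 400 to 875 mm from the base axis. Payload 4.4 kg.
Tool frame: the origin (TCP) lies on the centre line of the jaws, within the pads' length; the fingertips stand 19 mm ahead of it and the grasp point (between the pads) is the TCP; z points along the fingers, y is the line along which they close (so a half turn about z gives the same grasp; the last joint's range is limited). The gripper opens to 85 mm and grips with 20 to 120 N. Pads are 22 mm wide; open, the fingers measure 114 mm over their backs; the gripper's body (76 mm by 85 mm) begins 54 mm behind the grasp point. The pads swing forward as they close: fully open they stand 13 mm farther back than shut.
Start: joints at [-0.066, 0.628, 0.038, 1.517, -0.027, 0.996, -0.02], TCP at [650.013, 0.026, 250.313] pointing down, gripper open.
Joint ranges: [-3.06, 3.06], [-0.37, 2.12], [-1.25, 1.32], [0.18, 2.47], [-1.1, 4.24], [0.23, 1.98], [-2.94, 2.94]. Speed limits (rad/s): [2.57, 2.57, 3.14, 3.14, 3.14, 3.14, 3.14].

### API

Orientations are given as [roll, pitch, yaw] about the fixed x, y, z axes, in that order (R = Rz(yaw) Ry(pitch) Rx(roll)).
In Python, from cell import ctrl, viewer, silhouettes gives the robot as it stands.
- The arm moves only by the shell command python3 -m creep 'ROWS'. ROWS is JSON, a list of rows, each an object with "jaw": the gripper command: -1 is shut, 1 is fully open, values between are in proportion; "xyz": the shift along the tool's x, y, z in mm, a list of three; "angular": the turn, a rotation vector about the tool's x, y, z in rad, a list of three. In form: [{"jaw": jaw, "xyz": [tx, ty, tz], "angular": [rx, ry, rz]}, ...]. A call has 1 to 12 rows; each row is the pose to reach, as a shift and turn from the pose commanded when the call began, along the tool's axes at that moment; what a row does not reach only later rows make up. A row lasts 1/8 s, in which the tool goes at most 62.5 mm and 10.7 degrees, less where a joint would pass 70% of its speed; a pose out of reach is approached as far as the arm can. A call with a gripper value outside its range is refused whole. The fingers move at their own pace and stop on an object; the grip force is fixed at half the most. Time passes only in rows, so rows that repeat a pose let the fingers close. It gives the time, the measured TCP pose, the force, the opening and the grip force at its end, in the units of the state.
- ctrl.read_state(): the state, without advancing time (a new reading comes with each control period).
- viewer.get_image(name): name is "scene" or "side" or "wrist"; returns (picture, depth): 480x640x3 uint8, red, green, blue; 480x640 float32, mm along the optical axis (not along the pixel's ray), 0 where there is no reading.
- viewer.camera_model(name): a dict with "fx", "fy", "cx", "cy" (pixels), "dist" ([k1, k2, p1, p2, k3] as OpenCV has them; the pictures are not rectified), "T" (4x4, takes a point from camera to world coordinates). Camera axes: x right, y down, z forward; pixel columns grow to the right and rows downward; lengths in mm; the calibration is good to about 2 mm. A picture is of the moment at which its call begins: read the wrist's pose just before it. camera_model takes no time and is no camera call; for the wrist camera it gives the pose at the moment of the call.
- ctrl.finish_job(): hands the job in; it is judged then, once.
Trained networks look in the newest picture that a camera, given by its name, has taken for a name from the list of things; names that differ only in an ending like _2 or _b are one class to them, and where a whole thing is asked for, a point or a joint stands for the part that bears it (a point fixed in the world has none). Each returns a list of dicts, best first, with "score" (0 to 1); they miss things now and then, are a little off and sometimes report something else, mostly with a low value. They report only what shows in the picture. A call takes as long as a camera call. They do not tell look-alikes from the thing itself.
- silhouettes(camera, target): "pixels" (480x640 bool, what is visible of it) and "xy" ([column, row] in pixels, amid what is visible of it).
The state is a dict: "clock": time; "qpos": joint angles; "qd": joint speeds; "tau": joint torques, N m; "eef_pos": TCP position; "tool_rot": TCP orientation; "force": force on the tool from outside, world axes, zero at the start; "torque": the same for the moment, N m; "width": finger opening in mm; "gripper_force": force on a finger pad.
Only numpy, scipy, OpenCV 4.12 (cv2) and the standard library are available. Lean on these libraries where they do the work, as an engineer would, in place of code of your own. Each camera call takes 0.05 s, during which the arm holds its last target. There are 200 camera calls.

## Working session

There is one attempt and no reset: what is moved stays moved. The work goes in short steps, Python scripts to look and compute and a shell command to move; the robot and the scene stay as the last step left them, time stands still between calls to the robot, and variables do not carry over. Pictures are saved under pics/ and viewed, at most 10 in all, crops included, and the job is handed in when it is done.

```bash
mkdir -p pics; ls; cat > h.py <<'E'
import numpy as np, cv2
from cell import ctrl, viewer, silhouettes
def world(cam, px, depth_mm):
    m=viewer.camera_model(cam); K=np.array([[m['fx'],0,m['cx']],[0,m['fy'],m['cy']],[0,0,1.]])
    u=cv2.undistortPoints(np.asarray(px,float).reshape(-1,1,2),K,np.array(m['dist'],float))[:,0]
    d=np.asarray(depth_mm,float).reshape(-1,1)
    T=np.array(m['T']); c=np.hstack([u*d,d]); return c@T[:3,:3].T+T[:3,3]
def cloud(cam,depth,mask):
    r,c=np.nonzero(mask&(depth>0)); return world(cam,np.c_[c,r],depth[r,c])
E
python3 - <<'E'
from h import *
for c in ['scene','side']:
    im,d=viewer.get_image(c); cv2.imwrite(f'pics/{c}0.png',im[...,::-1]); np.savez(f'{c}0.npz',im=im,d=d)
    for t in ['loader','ring_center','collar_center','seat','jar_near_center','jar_side_center']:
        for s in silhouettes(c,t)[:3]:
            p=cloud(c,d,s['pixels'])
            print(c,t,round(s['score'],2),np.round(s['xy']),s['pixels'].sum(), p.shape[0] and np.round(np.r_[np.median(p,0),np.percentile(p,2,axis=0),np.percentile(p,98,axis=0)]))
print(ctrl.read_state())
E
```

```text
pics
scene loader 0.62 [266. 336.] 7060 [604.  58.  44. 485. -69.   2. 673. 107.  54.]
scene ring_center 0.8 [267. 286.] 466 [638.  -0.  54. 617. -23.  44. 661.  21.  56.]
scene ring_center 0.77 [298. 253.] 303 [ 664. -148.    9.  644. -169.    1.  686. -128.   12.]
scene ring_center 0.49 [235. 269.] 205 [747. -41.   7. 731. -56.  -1. 763. -25.  10.]
scene collar_center 0.98 [280. 328.] 858 [558.  62.  72. 540.  35.  45. 583.  80.  76.]
scene seat 0.85 [247. 323.] 288 [633.  61.  28. 614.  45.  25. 654.  79.  31.]
scene jar_near_center 0.82 [326. 299.] 914 [533. -42.  50. 519. -68.   4. 555. -33.  73.]
scene jar_side_center 0.59 [411. 221.] 717 [ 498. -327.   46.  481. -367.    1.  520. -320.   74.]
side loader 0.92 [258. 311.] 8634 [588.  73.  43. 484. -69.   2. 672. 107.  53.]
side loader 0.74 [421. 211.] 999 [ 497. -326.   42.  482. -356.    0.  522. -318.   72.]
side ring_center 0.87 [247. 264.] 492 [638.   4.  53. 619. -19.  45. 659.  21.  55.]
side ring_center 0.67 [291. 242.] 326 [ 664. -151.    9.  625. -183.   -1.  686.  -78.   50.]
side collar_center 0.87 [260. 296.] 993 [5
[... 328 characters left out ...]
pos': array([-0.06583387,  0.62838211,  0.0384951 ,  1.51743754, -0.02699965,
        0.99628326, -0.02001856]), 'qd': array([ 4.98705650e-05, -3.28942525e-04,  1.75561440e-03, -4.87899793e-04,
        8.16296955e-04,  9.16729583e-04, -1.01031746e-03]), 'tau': array([ 5.45227576e-04, -5.63118732e+01,  1.22598454e+00, -1.93747205e+01,
        1.09434748e-02,  1.46593244e-03,  2.29778117e-06]), 'eef_pos': array([6.50000303e+02, 5.04265666e-02, 2.50312896e+02]), 'tool_rot': array([ 3.14158556e+00, -3.93310315e-05,  1.57078994e+00]), 'force': array([ 0.2744349 , -0.097086  , -0.08956327]), 'torque': array([-0.03422906,  0.00234403,  0.00048846]), 'gripper_force': 0.0, 'width': 85.44279580776018}
```

```bash
python3 - <<'E'
from h import *
im=cv2.imread('pics/scene0.png'); a=im[180:400,180:460]; cv2.imwrite('pics/c0.png',cv2.resize(a,None,fx=2.7,fy=2.7,interpolation=cv2.INTER_CUBIC))
z=np.load('scene0.npz')
for c in ['scene','side']:
    z=np.load(c+'0.npz'); m=viewer.camera_model(c); d=z['d']
    p=cloud(c,d,d>0); 
    def sel(lo,hi,box): 
        k=(p[:,2]>lo)&(p[:,2]<hi)&(p[:,0]>box[0])&(p[:,0]<box[1])&(p[:,1]>box[2])&(p[:,1]<box[3]); return p[k]
    for n,q in [('ring top',sel(52.5,57,(610,665,-30,30))),('collar top',sel(71.5,78,(530,590,30,90)))]:
        (x,y),r=cv2.minEnclosingCircle(q[:,:2].astype(np.float32)); print(c,n,len(q),round(x,1),round(y,1),round(r,1),np.percentile(q,[2,98],axis=0).round(1).tolist(), np.median(q[:,2]))
    # wall tops & deck
    q=sel(50.5,53.5,(440,700,-130,130)); 
    print('walls',len(q), cv2.minAreaRect(q[:,:2].astype(np.float32)))
    dk=sel(42,46.5,(440,700,-130,130)); print('deck',len(dk),np.percentile(dk,[1,99],axis=0).round(1).tolist())
    w=sel(51,54,(440,590,90,120));print('wall +y',np.percentile(w,[2,98],axis=0).round(1).tolist(), np.polyfit(w[:,0],w[:,1],1) if len(w)>5 else '')
    w=sel(51,54,(660,690,-100,120));print('wall +x',np.percentile(w,[2,98],axis=0).round(1).tolist(), np.polyfit(w[:,1],w[:,0],1) if len(w)>5 else '')
E
```

```text
scene ring top 371 637.2 0.2 39.8 [[610.6, -25.2, 52.6], [662.6, 21.7, 56.2]] 54.13724168437125
scene collar top 447 562.3 57.4 23.2 [[541.3, 37.3, 71.8], [582.3, 78.3, 76.3]] 74.15022086146155
walls 1461 ((583.0731201171875, 6.260643005371094), (179.6566925048828, 179.16485595703125), 8.397575378417969)
deck 2538 [[486.4, -73.6, 42.2], [671.2, 105.3, 46.4]]
wall +y [[552.1, 90.1, 51.0], [588.5, 96.0, 53.9]] [ 0.08539538 43.46200635]
wall +x [[660.4, -66.4, 51.2], [681.8, 79.8, 53.8]] [-1.29413950e-01  6.69450126e+02]
side ring top 334 637.1 -1.3 37.7 [[611.6, -22.5, 52.6], [661.6, 21.0, 55.6]] 53.86775224762974
side collar top 446 561.5 58.0 23.7 [[541.9, 38.3, 71.9], [582.8, 79.4, 75.5]] 73.75546922287771
walls 1652 ((583.8587036132812, 5.9060516357421875), (180.11453247070312, 181.41407775878906), 8.351452827453613)
deck 2561 [[485.7, -72.7, 42.1], [672.9, 106.4, 46.4]]
wall +y [[549.3, 90.1, 51.1], [588.8, 96.8, 53.7]] [ 0.06737883 53.9701034 ]
wall +x [[660.2, -65.5, 51.0], [681.5, 83.2, 53.6]] [-1.34392656e-01  6.70117577e+02]
```

View pics/c0.png

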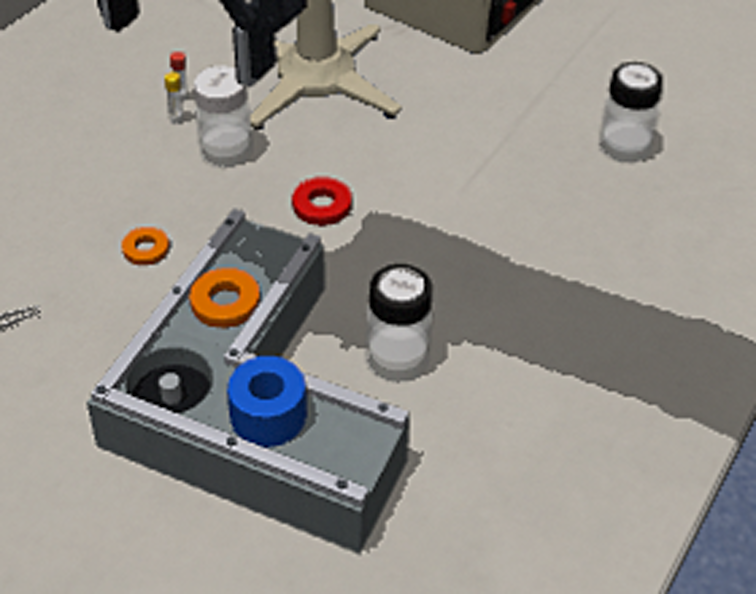

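The picture shows the larger orange ring in the lane running toward −y (about px 225,297 in the crop), the blue collar in the lane toward the robot (267,400), and the post and well at (170,388). The small orange ring and the red ring on the table are decoys. From the wall-top rectangle, the loader is turned about 8.4° and the post is near (630, 69). I'll shut the jaws and hover behind the ring.

```bash
python3 -m creep '[{"jaw":-1,"xyz":[-52,-2,50],"angular":[0,0,-0.147]},{"jaw":-1,"xyz":[-52,-2,100],"angular":[0,0,-0.147]},{"jaw":-1,"xyz":[-52,-2,150],"angular":[0,0,-0.147]},{"jaw":-1,"xyz":[-52,-2,150],"angular":[0,0,-0.147]},{"jaw":-1,"xyz":[-52,-2,150],"angular":[0,0,-0.147]},{"jaw":-1,"xyz":[-52,-2,150],"angular":[0,0,-0.147]}]'
python3 - <<'E'
from h import *
im,d=viewer.get_image('side'); cv2.imwrite('pics/s1.png',cv2.resize(im[180:380,160:430],None,fx=2.8,fy=2.8,interpolation=cv2.INTER_CUBIC)[...,::-1])
p=cloud('side',d,d>0); q=p[(abs(p[:,0]-648)<40)&(abs(p[:,1]+52)<30)&(p[:,2]>60)&(p[:,2]<140)]
print(len(q),np.percentile(q,[1,99],axis=0).round(1))
E
```

```text
clock: 1.45
eef_pos: [650.0, -51.8, 103.1]
tool_rot: [3.137, 0.001, 1.718]
force: [-0.6, -0.7, -0.4]
width: 0.2
gripper_force: 0.0
753 [[616.2 -62.6  86.4]
 [682.9 -34.5 139.7]]
```

View pics/s1.png

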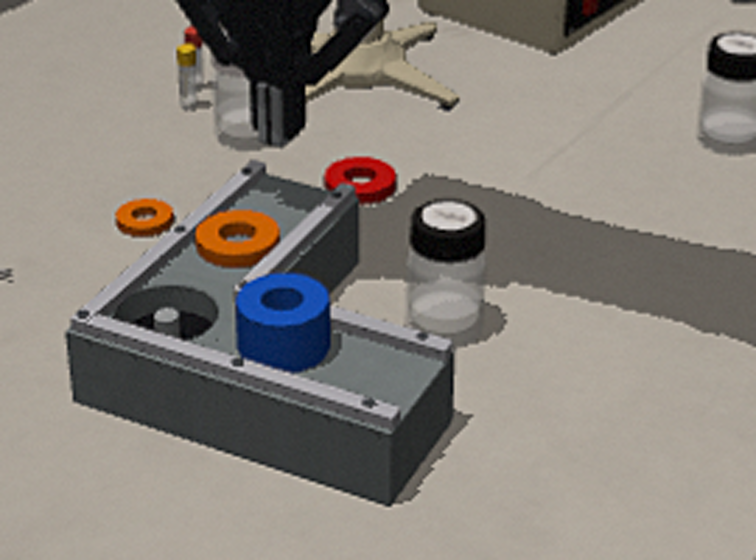

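The side view shows the shut fingertips (about 275,140) over the outer end of the ring lane, with the ring at (237,238). The tips sit about 18 mm below the TCP, so I'll go down to deck height.

```bash
python3 -m creep '[{"jaw":-1,"xyz":[0,-1,20],"angular":[0,0,0]},{"jaw":-1,"xyz":[0,-1,32],"angular":[0,0,0]},{"jaw":-1,"xyz":[0,-1,32],"angular":[0,0,0]},{"jaw":-1,"xyz":[0,-1,32],"angular":[0,0,0]},{"jaw":-1,"xyz":[0,-1,32],"angular":[0,0,0]}]'
```

```text
clock: 2.12
eef_pos: [647.6, -52.2, 69.0]
tool_rot: [3.14, 0.0, 1.718]
force: [-0.3, -0.7, -0.5]
width: -0.1
gripper_force: 0.0
```

```bash
python3 -m creep '[{"jaw":-1,"xyz":[10,0,2],"angular":[0,0,0]},{"jaw":-1,"xyz":[18,0,2],"angular":[0,0,0]},{"jaw":-1,"xyz":[25,0,2],"angular":[0,0,0]},{"jaw":-1,"xyz":[32,0,2],"angular":[0,0,0]},{"jaw":-1,"xyz":[39,0,2],"angular":[0,0,0]},{"jaw":-1,"xyz":[46,0,2],"angular":[0,0,0]},{"jaw":-1,"xyz":[53,0,2],"angular":[0,0,0]},{"jaw":-1,"xyz":[60,0,2],"angular":[0,0,0]},{"jaw":-1,"xyz":[67,0,2],"angular":[0,0,0]},{"jaw":-1,"xyz":[73,0,2],"angular":[0,0,0]},{"jaw":-1,"xyz":[79,0,2],"angular":[0,0,0]},{"jaw":-1,"xyz":[79,0,2],"angular":[0,0,0]}]'
python3 -m creep '[{"jaw":-1,"xyz":[3,0,0],"angular":[0,0,0]},{"jaw":-1,"xyz":[6,0,0],"angular":[0,0,0]},{"jaw":-1,"xyz":[9,0,0],"angular":[0,0,0]},{"jaw":-1,"xyz":[9,0,0],"angular":[0,0,0]}]'
```

```text
clock: 3.62
eef_pos: [635.4, 27.0, 66.3]
tool_rot: [3.142, -0.001, 1.719]
force: [0.1, -0.3, -0.3]
width: -0.0
gripper_force: 0.0
clock: 4.12
eef_pos: [634.1, 35.4, 66.3]
tool_rot: [3.142, -0.0, 1.718]
force: [0.5, -0.1, -0.2]
width: 0.2
gripper_force: 0.0
```

```bash
python3 - <<'E'
from h import *
for c in ['side','scene']:
    im,d=viewer.get_image(c)
    for s in silhouettes(c,'ring_center')[:2]:
        p=cloud(c,d,s['pixels']); print(c,round(s['score'],2),s['xy'],np.median(p,0).round(1),np.percentile(p,[2,98],axis=0).round(1).tolist())
    if c=='scene': cv2.imwrite('pics/s2.png',cv2.resize(im[240:390,190:340],None,fx=3.8,fy=3.8,interpolation=cv2.INTER_CUBIC)[...,::-1])
E
```

```text
side 0.71 [289.5, 244.9] [ 668.2 -151.1    9.1] [[644.4, -168.2, 0.1], [685.3, -132.7, 11.3]]
side 0.67 [420.3, 209.2] [ 497.2 -325.7   41.9] [[482.1, -356.2, -0.1], [520.4, -318.6, 72.2]]
scene 0.7 [299.8, 254.1] [ 664.3 -149.1    9.7] [[644.5, -170.3, 0.2], [686.5, -128.9, 12.2]]
scene 0.54 [248.4, 319.9] [630.6  66.2  38. ] [[609.9, 47.9, 31.3], [650.5, 84.0, 39.9]]
```

View pics/s2.png

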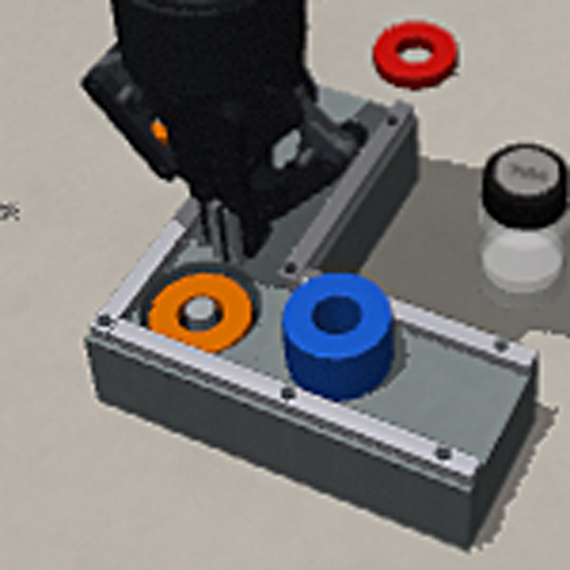

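The ring is in the well round the post, with its top at about z 38. In the crop it's at (200,312), and the collar hasn't moved, at (337,325). Next I'll retract, lift and go behind the collar with a quarter turn.

```bash
python3 -m creep '[{"jaw":-1,"xyz":[-6,0,-5],"angular":[0,0,0]},{"jaw":-1,"xyz":[-6,0,-55],"angular":[0,0,0]},{"jaw":-1,"xyz":[-6,0,-55],"angular":[0,0,0.19]},{"jaw":-1,"xyz":[34,-60,-55],"angular":[0,0,0.38]},{"jaw":-1,"xyz":[34,-119,-55],"angular":[0,0,0.57]},{"jaw":-1,"xyz":[34,-119,-55],"angular":[0,0,0.76]},{"jaw":-1,"xyz":[34,-119,-55],"angular":[0,0,0.94]},{"jaw":-1,"xyz":[34,-119,-55],"angular":[0,0,1.12]},{"jaw":-1,"xyz":[34,-119,-55],"angular":[0,0,1.3]},{"jaw":-1,"xyz":[34,-119,-55],"angular":[0,0,1.48]},{"jaw":-1,"xyz":[34,-119,-55],"angular":[0,0,1.57]},{"jaw":-1,"xyz":[34,-119,-55],"angular":[0,0,1.57]}]'
python3 -m creep '[{"jaw":-1,"xyz":[0,0,0],"angular":[0,0,0]},{"jaw":-1,"xyz":[0,0,0],"angular":[0,0,0]}]'
```

```text
clock: 5.82
eef_pos: [511.7, 50.9, 121.6]
tool_rot: [3.141, -0.001, 0.149]
force: [1.1, -0.2, -0.1]
width: -0.2
gripper_force: 0.0
clock: 6.08
eef_pos: [511.5, 51.0, 121.4]
tool_rot: [-3.141, -0.0, 0.148]
force: [-0.2, -0.3, 1.1]
width: -0.1
gripper_force: 0.0
```

```bash
python3 -m creep '[{"jaw":-1,"xyz":[0,0,25],"angular":[0,0,0]},{"jaw":-1,"xyz":[0,0,45],"angular":[0,0,0]},{"jaw":-1,"xyz":[0,0,53],"angular":[0,0,0]},{"jaw":-1,"xyz":[0,0,53],"angular":[0,0,0]},{"jaw":-1,"xyz":[0,0,53],"angular":[0,0,0]}]'
python3 -m creep '[{"jaw":-1,"xyz":[10,0,0],"angular":[0,0,0]},{"jaw":-1,"xyz":[18,0,0],"angular":[0,0,0]},{"jaw":-1,"xyz":[25,0,0],"angular":[0,0,0]},{"jaw":-1,"xyz":[32,0,0],"angular":[0,0,0]},{"jaw":-1,"xyz":[39,0,0],"angular":[0,0,0]},{"jaw":-1,"xyz":[46,0,0],"angular":[0,0,0]},{"jaw":-1,"xyz":[53,0,0],"angular":[0,0,0]},{"jaw":-1,"xyz":[60,0,0],"angular":[0,0,0]},{"jaw":-1,"xyz":[67,0,0],"angular":[0,0,0]},{"jaw":-1,"xyz":[73,0,0],"angular":[0,0,0]},{"jaw":-1,"xyz":[78,0,0],"angular":[0,0,0]},{"jaw":-1,"xyz":[78,0,0],"angular":[0,0,0]}]'
python3 -m creep '[{"jaw":-1,"xyz":[3,0,0],"angular":[0,0,0]},{"jaw":-1,"xyz":[6,0,0],"angular":[0,0,0]},{"jaw":-1,"xyz":[8,0,0],"angular":[0,0,0]},{"jaw":-1,"xyz":[8,0,0],"angular":[0,0,0]}]'
```

```text
clock: 6.7
eef_pos: [511.9, 51.1, 68.9]
tool_rot: [3.142, -0.001, 0.148]
force: [0.1, 0.8, -0.4]
width: -0.1
gripper_force: 0.0
clock: 8.2
eef_pos: [589.2, 62.7, 68.3]
tool_rot: [3.141, -0.001, 0.148]
force: [0.2, -0.0, -0.9]
width: -0.1
gripper_force: 0.0
clock: 8.7
eef_pos: [596.7, 63.8, 68.3]
tool_rot: [3.142, -0.0, 0.148]
force: [-0.4, -0.8, -0.2]
width: 0.2
gripper_force: 0.0
```

```bash
python3 - <<'E'
from h import *
for c in ['side','scene']:
    im,d=viewer.get_image(c)
    for s in silhouettes(c,'collar_center')[:2]:
        p=cloud(c,d,s['pixels']); print(c,round(s['score'],2),s['xy'],np.median(p,0).round(1),np.percentile(p,[2,98],axis=0).round(1).tolist())
    if c=='side': cv2.imwrite('pics/s3.png',cv2.resize(im[200:370,160:340],None,fx=3.4,fy=3.4,interpolation=cv2.INTER_CUBIC)[...,::-1])
E
```

```text
side 0.64 [214.7, 285.0] [622.8  79.   61.2] [[608.6, 57.1, 40.9], [649.2, 88.1, 68.6]]
scene 0.73 [237.0, 325.0] [620.2  84.1  54.4] [[601.2, 61.7, 40.0], [652.7, 109.1, 128.4]]
```

View pics/s3.png

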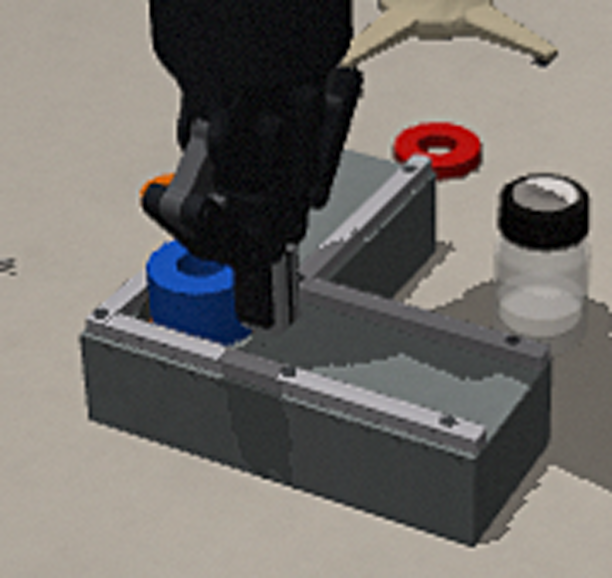

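The collar has dropped over the post: its top is at about z 68, seen at (190,265) in the crop. I'll back off, lift and measure its top before pressing.

```bash
python3 -m creep '[{"jaw":-1,"xyz":[-10,0,0],"angular":[0,0,0]},{"jaw":-1,"xyz":[-25,0,-40],"angular":[0,0,0]},{"jaw":-1,"xyz":[-25,0,-60],"angular":[0,0,0]},{"jaw":-0.6,"xyz":[-25,0,-60],"angular":[0,0,0]},{"jaw":-0.6,"xyz":[-25,0,-60],"angular":[0,0,0]}]'
python3 - <<'E'
from h import *
for c in ['side','scene']:
    im,d=viewer.get_image(c); p=cloud(c,d,d>0)
    q=p[(p[:,2]>65)&(p[:,2]<72)&(abs(p[:,0]-631)<32)&(abs(p[:,1]-68)<32)]
    if len(q): print(c,len(q),cv2.minEnclosingCircle(q[:,:2].astype(np.float32)),np.median(q[:,2]))
E
```

```text
clock: 9.52
eef_pos: [571.0, 60.3, 127.7]
tool_rot: [-3.141, 0.001, 0.148]
force: [0.2, -0.5, -0.8]
width: 17.0
gripper_force: 0.0
side 409 ((631.4345092773438, 66.05618286132812), 24.76559066772461) 67.13999125067431
scene 402 ((629.8948364257812, 65.73059844970703), 23.054271697998047) 67.6430190723874
```

```bash
python3 -m creep '[{"jaw":-0.6,"xyz":[60,2,0],"angular":[0,0,0]},{"jaw":-0.6,"xyz":[60,2,0],"angular":[0,0,0]},{"jaw":-0.6,"xyz":[60,2,20],"angular":[0,0,0]},{"jaw":-0.6,"xyz":[60,2,38],"angular":[0,0,0]},{"jaw":-0.6,"xyz":[60,2,38],"angular":[0,0,0]},{"jaw":-0.6,"xyz":[60,2,41],"angular":[0,0,0]},{"jaw":-0.6,"xyz":[60,2,44],"angular":[0,0,0]},{"jaw":-0.6,"xyz":[60,2,46],"angular":[0,0,0]},{"jaw":-0.6,"xyz":[60,2,48],"angular":[0,0,0]},{"jaw":-0.6,"xyz":[60,2,48],"angular":[0,0,0]}]'
python3 -m creep '[{"jaw":-0.6,"xyz":[0,0,2],"angular":[0,0,0]},{"jaw":-0.6,"xyz":[0,0,4],"angular":[0,0,0]},{"jaw":-0.6,"xyz":[0,0,4],"angular":[0,0,0]}]'
```

```text
clock: 10.88
eef_pos: [631.5, 66.9, 80.5]
tool_rot: [3.142, -0.0, 0.148]
force: [-1.1, -0.2, 3.3]
width: 17.0
gripper_force: 1.9
clock: 11.25
eef_pos: [631.5, 66.9, 76.0]
tool_rot: [3.141, -0.0, 0.148]
force: [0.0, -0.4, 2.2]
width: 17.2
gripper_force: 1.1
```

```bash
python3 -m creep '[{"jaw":-0.6,"xyz":[0,0,1.5],"angular":[0,0,0]},{"jaw":-0.6,"xyz":[0,0,3],"angular":[0,0,0]},{"jaw":-0.6,"xyz":[0,0,3],"angular":[0,0,0]}]'
python3 -m creep '[{"jaw":-0.6,"xyz":[0,0,1],"angular":[0,0,0]},{"jaw":-0.6,"xyz":[0,0,2],"angular":[0,0,0]},{"jaw":-0.6,"xyz":[0,0,2],"angular":[0,0,0]}]'
```

```text
clock: 11.62
eef_pos: [631.5, 66.9, 73.3]
tool_rot: [3.142, -0.0, 0.148]
force: [-1.3, -0.6, 4.3]
width: 17.1
gripper_force: 2.2
clock: 12.0
eef_pos: [631.7, 66.9, 73.2]
tool_rot: [-3.141, -0.001, 0.148]
force: [-3.6, -0.6, 16.0]
width: 17.2
gripper_force: 8.4
```

```bash
python3 -m creep '[{"jaw":-0.6,"xyz":[0,0,1],"angular":[0,0,0]},{"jaw":-0.6,"xyz":[0,0,2],"angular":[0,0,0]},{"jaw":-0.6,"xyz":[0,0,2],"angular":[0,0,0]},{"jaw":-0.6,"xyz":[0,0,2],"angular":[0,0,0]}]'
```

```text
clock: 12.5
eef_pos: [631.9, 66.9, 73.0]
tool_rot: [-3.14, -0.002, 0.148]
force: [-8.7, -0.1, 29.0]
width: 17.2
gripper_force: 14.5
```

```bash
python3 -m creep '[{"jaw":-0.6,"xyz":[0,0,-30],"angular":[0,0,0]},{"jaw":-0.6,"xyz":[0,0,-80],"angular":[0,0,0]},{"jaw":-0.6,"xyz":[-50,0,-140],"angular":[0,0,0]},{"jaw":-0.6,"xyz":[-100,0,-160],"angular":[0,0,0]},{"jaw":-0.6,"xyz":[-100,0,-160],"angular":[0,0,0]},{"jaw":-0.6,"xyz":[-100,0,-160],"angular":[0,0,0]}]'
python3 - <<'E'
from h import *
for c in ['scene','side']:
    im,d=viewer.get_image(c); hsv=cv2.cvtColor(im,cv2.COLOR_RGB2HSV)
    for t in ['collar_center','jar_near_center','jar_side_center']:
        for s in silhouettes(c,t)[:1]:
            p=cloud(c,d,s['pixels']); top=p[p[:,2]>np.percentile(p[:,2],30)]
            print(c,t,round(s['score'],2),np.median(p,0).round(1),np.median(top[:,2]).round(1))
    w=cloud(c,d,d>0); w=w[(w[:,2]>40)&(w[:,2]<60)]
    ww=(w-[630.5,68.5,0]); r=np.hypot(ww[:,0],ww[:,1])
    k=(r>12)&(r<21); q=w[k]; A=np.c_[q[:,:2]-[630.5,68],np.ones(len(q))]; print('collar top plane',np.linalg.lstsq(A,q[:,2],rcond=None)[0].round(3),len(q))
    if c=='scene': cv2.imwrite('pics/s4.png',cv2.resize(im[240:390,190:360],None,fx=3.8,fy=3.8,interpolation=cv2.INTER_CUBIC)[...,::-1])
E
```

```text
clock: 13.25
eef_pos: [532.9, 52.9, 229.3]
tool_rot: [-3.141, -0.001, 0.148]
force: [0.2, 0.1, 0.0]
width: 17.0
gripper_force: 0.0
scene collar_center 0.66 [628.   67.5  53.4] 54.1
scene jar_near_center 0.77 [533.3 -41.9  49. ] 65.4
scene jar_side_center 0.83 [ 498.5 -327.4   44.9] 58.9
collar top plane [ 3.1000e-02 -3.9000e-02  5.2167e+01] 386
side collar_center 0.82 [626.5  68.5  53. ] 53.7
side jar_near_center 0.98 [532.1 -41.7  46. ] 58.3
side jar_side_center 0.7 [ 496.8 -325.1   43.1] 55.1
collar top plane [ 3.9000e-02 -1.5000e-02  5.1792e+01] 424
```

View pics/s4.png

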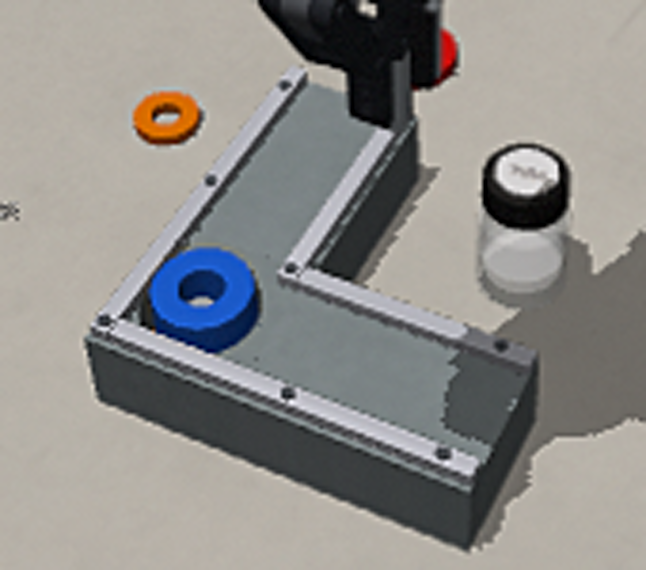

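The collar is level in the well (200,300 in the crop), with its top at z≈54, which is 10 mm above the deck. The jars haven't moved and the robot is clear, so I'm handing the job in.

```bash
python3 -c "
from cell import ctrl
print(ctrl.finish_job())"
```

```text
the job is handed in; nothing more can be done
None
```

The job is handed in: the ring and then the collar dropped over the post, the collar was pressed to the bottom stop (its top about 10 mm above the deck), and both jars are where they were, at about 14 s on the robot's clock.

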